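Kit the stripped lens in its sizing tray

TASK

Gather the four orange-ringed lens groups from the bench into the aluminium tray, standing each one upright in the middle of the white disc of its own diameter. Set them down gently, never dropping them, and leave the two green-ringed ones, which belong to another lens, where they stand.

Things in the scene. Friction and masses are not known exactly. Their poses are not given: they have to be found in the camera images.
- orange_small: loose lens group: upright black round barrel, dark glass on top, orange ring round its top rim, 28 mm diameter, 34 mm tall, about 40 g (varies). Origin: centre of its underside, z up the barrel; yaw means nothing. To be put in the tray. The six lens groups stand shuffled on the bench left and right of the tray, centres at least 80 mm apart; a ring and a cap, 7 mm high, lie among them.
- orange_medium: loose lens group: upright black round barrel, dark glass on top, orange ring round its top rim, 36 mm diameter, 36 mm tall, about 70 g (varies). Origin: centre of its underside, z up the barrel; yaw means nothing. To be put in the tray.
- orange_large: loose lens group: upright black round barrel, dark glass on top, orange ring round its top rim, 44 mm diameter, 38 mm tall, about 110 g (varies). Origin: centre of its underside, z up the barrel; yaw means nothing. To be put in the tray.
- orange_widest: loose lens group: upright black round barrel, dark glass on top, orange ring round its top rim, 52 mm diameter, 40 mm tall, about 160 g (varies). Origin: centre of its underside, z up the barrel; yaw means nothing. To be put in the tray.
- green_medium: loose lens group: upright black round barrel, dark glass on top, green ring round its top rim, 36 mm diameter, 36 mm tall, about 70 g (varies). Origin: centre of its underside, z up the barrel; yaw means nothing. Look-alike from another lens, same size as the orange one of that diameter: not to be moved.
- green_large: loose lens group: upright black round barrel, dark glass on top, green ring round its top rim, 44 mm diameter, 38 mm tall, about 110 g (varies). Origin: centre of its underside, z up the barrel; yaw means nothing. Look-alike from another lens, same size as the orange one of that diameter: not to be moved.
- nest_small: fixed dark insert plate, 78 x 78 x 3 mm, in one pocket of the tray, with a white disc of 28 mm diameter at its centre, for the orange lens group of that diameter. Origin: centre of its underside, 4 mm above the bench; things stand on its top, 3 mm higher. x, y along its sides. The plates lie in a fixed square aluminium tray.
- nest_medium: fixed dark insert plate, 78 x 78 x 3 mm, in one pocket of the tray, with a white disc of 36 mm diameter at its centre, for the orange lens group of that diameter. Origin: centre of its underside, 4 mm above the bench; things stand on its top, 3 mm higher. x, y along its sides. Tray: 184 mm square, 12 mm high, two pockets by two, pocket centres 90 mm apart; which pocket has which disc changes.
- nest_large: fixed dark insert plate, 78 x 78 x 3 mm, in one pocket of the tray, with a white disc of 44 mm diameter at its centre, for the orange lens group of that diameter. Origin: centre of its underside, 4 mm above the bench; things stand on its top, 3 mm higher. x, y along its sides. The tray's walls and dividers are 4 mm thick and end 5 mm above the plates.
- nest_widest: fixed dark insert plate, 78 x 78 x 3 mm, in one pocket of the tray, with a white disc of 52 mm diameter at its centre, for the orange lens group of that diameter. Origin: centre of its underside, 4 mm above the bench; things stand on its top, 3 mm higher. x, y along its sides. The tray is turned by up to 35 degrees either way.

How it is judged:
By the outcome, as a careful person would: the job done as asked, in the order asked, and still so for the second after the job is handed in, with the robot touching nothing.
It also fails if it takes over 96 s, if anything falls off the work surface, if the arm or the gripper's body presses on something with over 40 N, if the wrist force passes 120 N, or if a joint passes its speed limit or range.

ROBOT

A 6-joint arm with a two-finger parallel gripper is mounted at the origin on the work surface. World frame = base frame: x ahead of the robot, y to its left, z up, the work surface at z = 0. Lengths are in mm, angles in rad, forces in N, time in s.
With the tool pointing down it reaches from about 250 to 800 mm from the base axis. Payload 3.9 kg.
Tool frame: the origin (TCP) lies at the very end of the fingers, on their centre line; the grasp point (between the pads) lies 19 mm behind it (ctrl.hold_point_z is the distance from the TCP to the grasp point, in mm); z points along the fingers, y is the line along which they close (so a half turn about z gives the same grasp; the last joint's range is limited). The gripper opens to 85 mm and grips with 20 to 120 N. Pads are 22 mm wide; open, the fingers measure 114 mm over their backs; the gripper's body (76 mm by 85 mm) begins 54 mm behind the grasp point. The pads swing forward as they close: fully open they stand 13 mm farther back than shut.
Start: joints at [-1.111, 0.26, -0.138, 1.173, 0, 1.571], TCP at [232.973, -470.467, 231.304] pointing down, gripper open.
Joint ranges: [-2.78, 2.78], [-0.83, 1.72], [-1.28, 1.37], [-1.9, 2.12], [-1.57, 1.48], [-3.14, 3.14]. Speed limits (rad/s): [2.57, 2.57, 3.14, 3.14, 3.14, 3.14].

INTERFACE

Orientations are given as a unit quaternion [x, y, z, w].
In Python, from bench import get_obs, vision, workorder, ctrl gives the robot as it stands. The module is installed in compiled form; this text tells all that it offers.
- The arm moves only by the tool apply_moves, never from a script. Its argument "motion" is a list of rows, each an object of numbers: "tx", "ty", "tz": the shift along the tool's x, y, z in mm; "ax", "ay", "az": the turn, a rotation vector about the tool's x, y, z in degrees. In form: [{"tx": .., "ty": .., "tz": .., "ax": .., "ay": .., "az": ..}, ...]. A call has 1 to 10 rows; each row shifts and turns the commanded pose from where the row before left it, along the tool's axes as they then stand; what a row does not reach is not made up. A row lasts 1/10 s, in which the tool goes at most 50 mm and 8.59 degrees, less where a joint would pass 70% of its speed; a pose out of reach is approached as far as the arm can. A call with a gripper value outside its range is refused whole. "hand" is the closure, from -1 (fully open) to 1 (shut), so that 0 is half open, set as the call begins (left out, the last holds). The fingers move at their own pace and stop on an object; the grip force is fixed at half the most. Time passes only in rows, so rows that do not move let the fingers close. It gives the time, the measured TCP pose, the force, the opening and the grip force at its end, in the units of the state.
- get_obs(): the state, without advancing time (a new reading comes with each control period).
- vision.read_camera(name): name is "scene" or "top"; returns the picture (480x640x3 uint8, red, green, blue); there is no depth.
- vision.camera_model(name): a dict with "intrinsics" (3x3 intrinsics, pixels), "k1" (the pictures are not rectified: a ray, as slopes to the right and down, at radius r is drawn at 1 + k1 r^2 times it, then the intrinsics apply), "rvec" (rotation vector, rad) and "tvec" (3), from world to camera coordinates, as OpenCV has them. Camera axes: x right, y down, z forward; pixel columns grow to the right and rows downward; lengths in mm; the calibration is good to about 2 mm. A picture is of the moment at which its call begins. camera_model takes no time and is no camera call.
- workorder.sign_off(): hands the job in; it is judged then, once.
The state is a dict: "clock": time; "joints": joint angles; "joint_vel": joint speeds; "tau": joint torques, N m; "tool_pos": TCP position; "ee_rot": TCP orientation; "force": force on the tool from outside, world axes, zero at the start; "wrist_torque": the same for the moment, N m; "width": finger opening in mm; "grip_force": force on a finger pad.
Only numpy, scipy, OpenCV 4.12 (cv2) and the standard library are available. Lean on these libraries where they do the work, as an engineer would, in place of code of your own. Each camera call takes 0.05 s, during which the arm holds its last target. There are 200 camera calls.

## Working session

There is one attempt and no reset: what is moved stays moved. The work goes in short steps, Python scripts to look and compute and a tool call to move; the robot and the scene stay as the last step left them, time stands still between calls to the robot, and variables do not carry over. Pictures are saved under pics/ and viewed, at most 14 in all, crops included, and the job is handed in when it is done.

Besides the shell and the picture viewer there is one more tool, called as name(argument=value, ...), one argument or row to a line, values as JSON. apply_moves: Moves the arm, as the interface text tells. Its arguments: {"type":"object","properties":{"motion":{"type":"array"},"hand":{"type":"number"}},"required":["motion"]}

```bash
mkdir -p pics; python3 - <<'E'
from bench import get_obs, vision, ctrl
import cv2
for n in("scene","top"):
    im=vision.read_camera(n); cv2.imwrite(f"pics/{n}0.png",im[:,:,::-1]); print(n,vision.camera_model(n))
print(get_obs(), ctrl.hold_point_z)
E
```

```text
scene {'intrinsics': array([[491.32871182,   0.        , 314.34407618],
       [  0.        , 491.32871182, 236.32953358],
       [  0.        ,   0.        ,   1.        ]]), 'k1': 0.021743183325740587, 'rvec': array([ 1.44810104,  1.93884416, -0.93985396]), 'tvec': array([ 136.52288271, -267.54710947, 1486.27700196])}
top {'intrinsics': array([[465.13131775,   0.        , 318.45306683],
       [  0.        , 465.13131775, 242.04594987],
       [  0.        ,   0.        ,   1.        ]]), 'k1': -0.03838825628481034, 'rvec': array([ 2.1599338 , -2.15556059,  0.10899217]), 'tvec': array([5.96340300e-01, 5.25099617e+02, 9.13185543e+02])}
{'clock': 0.1, 'joints': array([-1.11100091e+00,  2.60591747e-01, -1.39272714e-01,  1.17267082e+00,
        9.51292319e-06,  1.57083068e+00]), 'joint_vel': array([ 0.00035053, -0.00217768,  0.00034357,  0.00043011,  0.00131994,
        0.00012955]), 'tau': array([ 8.50041829e-05, -4.06507909e+01,  2.54527491e+01,  1.01244118e-02,
       -6.93733523e-05, -5.95077310e-06]), 'tool_pos': array([ 232.70547312, -469.9210338 ,  230.54970196]), 'ee_rot': array([ 9.73693257e-01,  2.27861111e-01, -1.93517938e-04, -8.47681730e-04]), 'force': array([0.52671173, 0.99883615, 0.77160579]), 'wrist_torque': array([0.05275438, 0.00761889, 0.0277338 ]), 'grip_force': 0.0, 'width': 85.44234943888138} 18.700000000000003
```

View pics/top0.png

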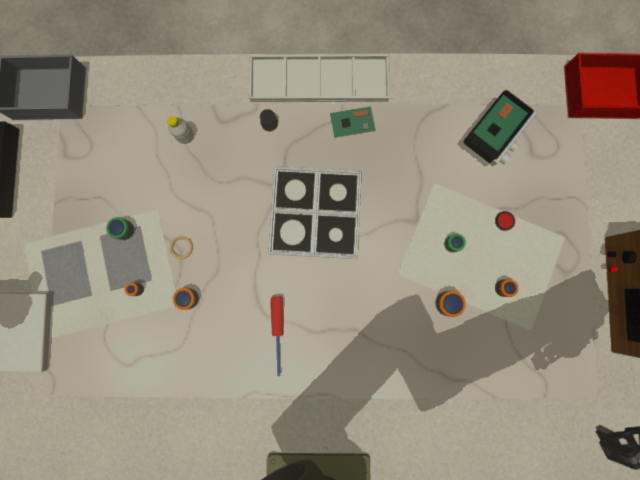

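View pics/scene0.png

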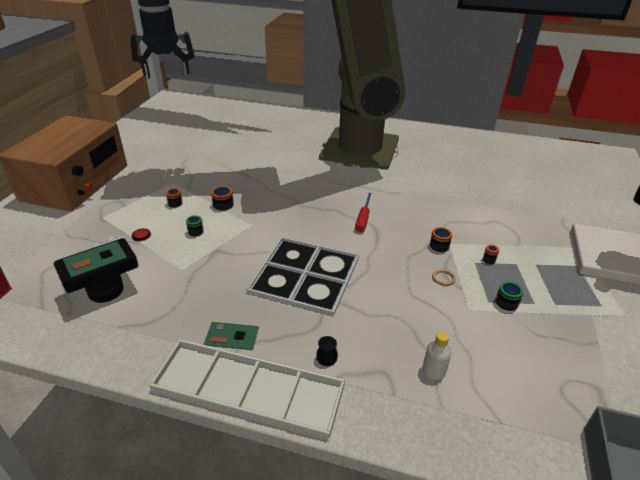

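The top view shows orange groups at about (132,289), (185,298), (452,303) and (508,288). The green ones are at (119,228) and (456,242), and the white discs at (295,190), (338,192), (292,232) and (335,235). The scene view agrees with this.

```bash
cat > h.py <<'E'
import cv2, numpy as np
from bench import vision, get_obs
from scipy.spatial.transform import Rotation as R
def rays(n,uv):
    m=vision.camera_model(n); K=m["intrinsics"]; uv=np.atleast_2d(np.float64(uv))
    s=cv2.undistortPoints(uv.reshape(-1,1,2),K,np.array([m["k1"],0,0,0.])).reshape(-1,2)
    Rm=cv2.Rodrigues(m["rvec"])[0]
    return -Rm.T@m["tvec"], np.c_[s,np.ones(len(s))]@Rm
def plane(n,uv,z):
    c,d=rays(n,uv); return (c+d*((z-c[2])/d[:,2])[:,None])[:,:2]
def blobs(im,lo,hi,amin):
    m=cv2.inRange(cv2.cvtColor(im,cv2.COLOR_RGB2HSV),lo,hi)
    cs,_=cv2.findContours(m,cv2.RETR_EXTERNAL,cv2.CHAIN_APPROX_NONE)
    return [c for c in cs if cv2.contourArea(c)>amin and len(c)>5]
def circ(n,c,z):
    p=plane(n,c.reshape(-1,2),z).astype(np.float32)
    (x,y),(a,b),_=cv2.fitEllipse(p.reshape(-1,1,2)); return np.round([x,y,a,b],1)
E
python3 - <<'E'
from h import *
import glob
for n in("top","scene"):
    im=cv2.imread(f"pics/{n}0.png")[:,:,::-1].copy()
    for name,lo,hi in(("orange",(4,130,90),(16,255,255)),("green",(60,90,40),(95,255,255))):
        for c in blobs(im,lo,hi,25):
            M=c.reshape(-1,2).mean(0); print(n,name,M.round(),circ(n,c,36))
    for c in blobs(im,(0,0,190),(179,45,255),40):
        e=circ(n,c,7)
        if e[2]>22 and e[3]<60: print(n,"white",c.reshape(-1,2).mean(0).round(),e)
print(rays("top",[0,0])[0])
E
```

```text
top orange [452. 304.] [ 402.2 -263.4   50.3   51.2]
top orange [184. 298.] [410.5 271.2  42.   43.3]
top orange [131. 289.] [429.1 378.6  25.7  26.3]
top orange [508. 288.] [ 433.5 -377.9   34.5   35.1]
top orange [360. 113.] [795.5 -85.6   8.8  32.5]
top orange [505. 110.] [ 802.1 -388.4   15.7   37.2]
top green [456. 242.] [ 525.  -275.4   32.2   32.9]
top green [116. 228.] [553.9 415.1  40.1  40.2]
top green [353. 122.] [774.4 -62.9  48.5  86.9]
top green [500. 122.] [ 776.1 -376.6   73.   127.8]
scene orange [218. 339.] [831.4 -75.3   8.8  31.4]
scene orange [ 81. 264.] [ 730.  -421.3   15.4   38.4]
scene orange [492. 248.] [433.2 378.8  23.7  25. ]
scene orange [441. 234.] [411.1 270.6  39.1  45.7]
scene orange [172. 192.] [ 434.5 -381.    32.6   34.1]
scene orange [221. 191.] [ 396.7 -268.    47.3   49.7]
scene orange [ 57. 140.] [ 276.2 -827.5  210.5  327.5]
scene orange [561.  92.] [-558.5  607.2   47.    69.2]
scene green [230. 335.] [817.  -54.6  53.9  97.3]
scene green [511. 291.] [557.4 413.   42.2  50.6]
scene green [ 94. 259.] [ 707.  -407.1   70.6  143.6]
scene green [194. 221.] [ 530.7 -274.9   31.3   42. ]
[418.99556606  -9.61692199 966.43056157]
```

```bash
python3 - <<'E'
from h import *
from scipy.spatial.transform import Rotation as R
D={}
for n in("top","scene"):
    im=cv2.imread(f"pics/{n}0.png")[:,:,::-1].copy()
    if n=="top":print([im[y,x] for x,y in((295,190),(338,192),(292,232),(335,235))])
    for c in blobs(im,(0,0,125),(179,80,255),40):
        e=circ(n,c,7)
        if 22<e[2] and e[3]<62 and abs(e[0]-520)<120 and abs(e[1])<110: print(n,"white",c.reshape(-1,2).mean(0).round(),e)
    for name,z in(("o",(40,38,36,34)),):
      for c in blobs(im,(4,130,90),(16,255,255),25):
        e=circ(n,c,36)
        d=(e[2]+e[3])/2+1
        if 24<d<54 and e[0]<500 and abs(e[1])<400:
            h=34+2*round((d-28)/8); h=min(max(h,34),40); print(n,h,circ(n,c,h-1))
E
```

```text
[array([178, 176, 159], dtype=uint8), array([178, 176, 159], dtype=uint8), array([178, 179, 161], dtype=uint8), array([178, 179, 160], dtype=uint8)]
top 40 [ 402.2 -262.6   50.1   51. ]
top 38 [410.5 270.9  41.9  43.3]
top 34 [429.1 379.9  25.7  26.4]
top 36 [ 433.5 -378.3   34.6   35.2]
scene 34 [429.2 379.5  23.8  25.1]
scene 38 [412.5 270.5  39.1  45.7]
scene 36 [ 433.2 -381.9   32.6   34.1]
scene 40 [ 400.9 -265.7   47.1   49.5]
```

```bash
sed -i 's/RETR_EXTERNAL/RETR_LIST/' h.py; python3 - <<'E'
from h import *
for n in("top","scene"):
    im=cv2.imread(f"pics/{n}0.png")[:,:,::-1].copy()
    P=[]
    for c in blobs(im,(0,0,120),(179,90,255),40):
        e=circ(n,c,7)
        if 22<e[2] and e[3]<62 and abs(e[0]-540)<120 and abs(e[1])<110: print(n,"white",c.reshape(-1,2).mean(0).round(),e); P.append(e[:2])
    P=np.array(P);print(np.linalg.norm(P[:,None]-P,axis=2).round(1).tolist())
print(R.from_quat(get_obs()["ee_rot"]).as_matrix().round(3))
E
```

```text
top white [335. 234.] [543.9 -33.1  26.7  27.5]
top white [292. 232.] [548.7  56.8  50.4  51.2]
top white [338. 192.] [633.8 -38.3  34.1  35.2]
top white [295. 190.] [638.6  51.9  42.7  43.2]
[[0.0, 90.0, 90.1, 127.3], [90.0, 0.0, 127.6, 90.0], [90.1, 127.6, 0.0, 90.3], [127.3, 90.0, 90.3, 0.0]]
scene white [318. 291.] [638.8  50.3  40.9  42.1]
scene white [276. 281.] [634.  -39.4  33.4  34.3]
scene white [332. 264.] [549.1  55.2  49.5  49.6]
scene white [293. 254.] [544.7 -34.4  25.   26. ]
[[0.0, 89.8, 89.8, 126.6], [89.8, 0.0, 127.1, 89.4], [89.8, 127.1, 0.0, 89.7], [126.6, 89.4, 89.7, 0.0]]
[[ 0.896  0.444 -0.001]
 [ 0.444 -0.896  0.002]
 [ 0.    -0.002 -1.   ]]
```

The tray discs sit 90 mm apart in both views, and the ring diameters identify the groups:

| Size | Group position (x, y) | Disc position (x, y) |
|---|---|---|
| small | (429, 380) | (544, -34) |
| medium | (433, -380) | (634, -39) |
| large | (411, 271) | (639, 51) |
| widest | (402, -264) | (549, 56) |

I'll align the tool with the world axes and start with medium.

apply_moves(
  motion=[
    {"az":6.6},
    {"az":6.6},
    {"az":6.6},
    {"az":6.6},
    {"tx":40,"ty":-18},
    {"tx":40,"ty":-18},
    {"tx":40,"ty":-18},
    {"tx":40,"ty":-18},
    {"tx":40,"ty":-18},
    {},
  ],
  hand=-1,
)

```text
schema error: expected keys tx, ty, tz, ax, ay, az
```

apply_moves(
  motion=[
    {"tx":0,"ty":0,"tz":0,"ax":0,"ay":0,"az":6.6},
    {"tx":0,"ty":0,"tz":0,"ax":0,"ay":0,"az":6.6},
    {"tx":0,"ty":0,"tz":0,"ax":0,"ay":0,"az":6.6},
    {"tx":0,"ty":0,"tz":0,"ax":0,"ay":0,"az":6.6},
    {"tx":40,"ty":-18,"tz":0,"ax":0,"ay":0,"az":0},
    {"tx":40,"ty":-18,"tz":0,"ax":0,"ay":0,"az":0},
    {"tx":40,"ty":-18,"tz":0,"ax":0,"ay":0,"az":0},
    {"tx":40,"ty":-18,"tz":0,"ax":0,"ay":0,"az":0},
    {"tx":40,"ty":-18,"tz":0,"ax":0,"ay":0,"az":0},
    {"tx":0,"ty":0,"tz":0,"ax":0,"ay":0,"az":0},
  ],
  hand=-1,
)

```text
clock: 1.1
tool_pos: [437.4, -378.4, 230.5]
ee_rot: [1.0, 0.003, 0.001, -0.001]
force: [-0.5, -0.1, 0.2]
width: 85.3
grip_force: 0.0
```

apply_moves(
  motion=[
    {"tx":0,"ty":0,"tz":0,"ax":0,"ay":0,"az":0},
    {"tx":0,"ty":0,"tz":0,"ax":0,"ay":0,"az":0},
  ],
)

```text
clock: 1.3
tool_pos: [432.0, -380.7, 230.9]
ee_rot: [1.0, -0.001, -0.001, -0.0]
force: [0.5, 0.1, 0.0]
width: 85.8
grip_force: 0.0
```

apply_moves(
  motion=[
    {"tx":0.5,"ty":-0.8,"tz":40,"ax":0,"ay":0,"az":0},
    {"tx":0,"ty":0,"tz":40,"ax":0,"ay":0,"az":0},
    {"tx":0,"ty":0,"tz":40,"ax":0,"ay":0,"az":0},
    {"tx":0,"ty":0,"tz":40,"ax":0,"ay":0,"az":0},
    {"tx":0,"ty":0,"tz":20,"ax":0,"ay":0,"az":0},
    {"tx":0,"ty":0,"tz":20,"ax":0,"ay":0,"az":0},
    {"tx":0,"ty":0,"tz":15,"ax":0,"ay":0,"az":0},
    {"tx":0,"ty":0,"tz":10,"ax":0,"ay":0,"az":0},
    {"tx":0,"ty":0,"tz":0,"ax":0,"ay":0,"az":0},
    {"tx":0,"ty":0,"tz":0,"ax":0,"ay":0,"az":0},
  ],
)

```text
clock: 2.3
tool_pos: [433.2, -380.5, 6.8]
ee_rot: [1.0, -0.001, 0.0, 0.0]
force: [-0.4, -0.0, 1.0]
width: 85.0
grip_force: 0.0
```

apply_moves(
  motion=[
    {"tx":0,"ty":0,"tz":0,"ax":0,"ay":0,"az":0},
    {"tx":0,"ty":0,"tz":0,"ax":0,"ay":0,"az":0},
    {"tx":0,"ty":0,"tz":0,"ax":0,"ay":0,"az":0},
    {"tx":0,"ty":0,"tz":0,"ax":0,"ay":0,"az":0},
    {"tx":0,"ty":0,"tz":0,"ax":0,"ay":0,"az":0},
    {"tx":0,"ty":0,"tz":0,"ax":0,"ay":0,"az":0},
  ],
  hand=1,
)

```text
clock: 2.9
tool_pos: [434.2, -380.3, 7.2]
ee_rot: [1.0, -0.0, 0.001, 0.001]
force: [-0.2, 1.0, 4.6]
width: 34.7
grip_force: 59.8
```

apply_moves(
  motion=[
    {"tx":0,"ty":0,"tz":-10,"ax":0,"ay":0,"az":0},
    {"tx":0,"ty":0,"tz":-20,"ax":0,"ay":0,"az":0},
    {"tx":0,"ty":0,"tz":-30,"ax":0,"ay":0,"az":0},
    {"tx":0,"ty":0,"tz":-20,"ax":0,"ay":0,"az":0},
    {"tx":0,"ty":0,"tz":-10,"ax":0,"ay":0,"az":0},
    {"tx":10,"ty":-17,"tz":0,"ax":0,"ay":0,"az":0},
    {"tx":15,"ty":-25.5,"tz":0,"ax":0,"ay":0,"az":0},
    {"tx":20,"ty":-34,"tz":0,"ax":0,"ay":0,"az":0},
    {"tx":20,"ty":-34,"tz":0,"ax":0,"ay":0,"az":0},
    {"tx":20,"ty":-34,"tz":0,"ax":0,"ay":0,"az":0},
  ],
)

```text
clock: 3.9
tool_pos: [518.6, -233.9, 95.8]
ee_rot: [1.0, -0.001, -0.001, -0.0]
force: [0.4, 0.2, -0.6]
width: 34.4
grip_force: 59.8
```

apply_moves(
  motion=[
    {"tx":20,"ty":-34,"tz":0,"ax":0,"ay":0,"az":0},
    {"tx":20,"ty":-34,"tz":0,"ax":0,"ay":0,"az":0},
    {"tx":20,"ty":-34,"tz":0,"ax":0,"ay":0,"az":0},
    {"tx":20,"ty":-34,"tz":0,"ax":0,"ay":0,"az":0},
    {"tx":20,"ty":-34,"tz":0,"ax":0,"ay":0,"az":0},
    {"tx":10,"ty":-17,"tz":0,"ax":0,"ay":0,"az":0},
    {"tx":5,"ty":-8.5,"tz":0,"ax":0,"ay":0,"az":0},
    {"tx":0.4,"ty":-0.8,"tz":0,"ax":0,"ay":0,"az":0},
    {"tx":0,"ty":0,"tz":0,"ax":0,"ay":0,"az":0},
    {"tx":0,"ty":0,"tz":0,"ax":0,"ay":0,"az":0},
  ],
)

```text
clock: 4.9
tool_pos: [633.3, -40.7, 96.2]
ee_rot: [1.0, -0.001, -0.001, 0.0]
force: [0.6, -0.6, -2.0]
width: 34.4
grip_force: 59.8
```

```bash
cat > chk.py <<'E'
from h import *
import sys
z0,h=float(sys.argv[1]),float(sys.argv[2])  # underside height, barrel height
for n in("top","scene"):
    im=vision.read_camera(n); cv2.imwrite(f"pics/{n}_{sys.argv[3]}.png",im[:,:,::-1])
    for c in blobs(im,(4,130,90),(16,255,255),20):
        e=circ(n,c,z0+h-1)
        if 20<e[3]<60 and e[0]<750: print(n,c.reshape(-1,2).mean(0).round(),e)
o=get_obs();print(o["tool_pos"].round(1),o["force"].round(1),o["width"].round(1),o["clock"])
E
python3 chk.py 90 36 a
```

```text
top [453. 303.] [ 403.7 -240.5   37.1   37.3]
top [452. 303.] [ 404.  -238.6   45.2   46.8]
top [183. 299.] [411.3 245.9  30.   30.8]
top [184. 298.] [411.5 244.2  37.7  38.8]
top [131. 289.] [428.  341.1  22.8  24.8]
scene [492. 251.] [557.1 358.7  21.   28.7]
scene [442. 233.] [531.8 265.7  29.1  30.4]
scene [442. 235.] [536.4 266.2  34.3  42.7]
scene [221. 192.] [ 522.7 -200.1   40.2   41.6]
scene [561.  92.] [-304.1  557.    40.8   59.8]Traceback (most recent call last):
  File "chk.py", line 9, in <module>
    o=get_obs();print(o["tool_pos"].round(1),o["force"].round(1),o["width"].round(1),o["clock"])
                                                                 ^^^^^^^^^^^^^^^^
AttributeError: 'float' object has no attribute 'round'
```

apply_moves(
  motion=[
    {"tx":0,"ty":0,"tz":15,"ax":0,"ay":0,"az":0},
    {"tx":0,"ty":0,"tz":20,"ax":0,"ay":0,"az":0},
    {"tx":0,"ty":0,"tz":20,"ax":0,"ay":0,"az":0},
    {"tx":0,"ty":0,"tz":12,"ax":0,"ay":0,"az":0},
    {"tx":0,"ty":0,"tz":8,"ax":0,"ay":0,"az":0},
    {"tx":0,"ty":0,"tz":4,"ax":0,"ay":0,"az":0},
    {"tx":0,"ty":0,"tz":2,"ax":0,"ay":0,"az":0},
    {"tx":0,"ty":0,"tz":0,"ax":0,"ay":0,"az":0},
    {"tx":0,"ty":0,"tz":0.5,"ax":0,"ay":0,"az":0},
    {"tx":0,"ty":0,"tz":0,"ax":0,"ay":0,"az":0},
  ],
)

```text
clock: 6.0
tool_pos: [634.8, -39.2, 15.4]
ee_rot: [1.0, -0.0, 0.001, 0.0]
force: [-0.2, 0.7, -0.8]
width: 34.5
grip_force: 59.8
```

apply_moves(
  motion=[
    {"tx":0,"ty":0,"tz":0.5,"ax":0,"ay":0,"az":0},
    {"tx":0,"ty":0,"tz":0,"ax":0,"ay":0,"az":0},
    {"tx":0,"ty":0,"tz":0,"ax":0,"ay":0,"az":0},
  ],
)

```text
clock: 6.3
tool_pos: [634.3, -39.2, 14.4]
ee_rot: [1.0, -0.0, 0.0, -0.0]
force: [0.4, 0.6, -0.5]
width: 34.2
grip_force: 59.8
```

apply_moves(
  motion=[
    {"tx":0,"ty":0,"tz":0.5,"ax":0,"ay":0,"az":0},
    {"tx":0,"ty":0,"tz":0,"ax":0,"ay":0,"az":0},
    {"tx":0,"ty":0,"tz":0,"ax":0,"ay":0,"az":0},
  ],
)

```text
clock: 6.6
tool_pos: [634.4, -39.3, 14.2]
ee_rot: [1.0, -0.001, 0.0, -0.0]
force: [-1.8, -0.1, 3.4]
width: 34.5
grip_force: 60.0
```

apply_moves(
  motion=[
    {"tx":0,"ty":0,"tz":0.4,"ax":0,"ay":0,"az":0},
    {"tx":0,"ty":0,"tz":0,"ax":0,"ay":0,"az":0},
    {"tx":0,"ty":0,"tz":0,"ax":0,"ay":0,"az":0},
  ],
)

```text
clock: 6.9
tool_pos: [634.4, -39.3, 14.2]
ee_rot: [1.0, -0.0, 0.0, 0.0]
force: [-2.0, 0.3, 5.8]
width: 34.3
grip_force: 60.2
```

apply_moves(
  motion=[
    {"tx":0,"ty":0,"tz":0,"ax":0,"ay":0,"az":0},
    {"tx":0,"ty":0,"tz":0,"ax":0,"ay":0,"az":0},
    {"tx":0,"ty":0,"tz":0,"ax":0,"ay":0,"az":0},
    {"tx":0,"ty":0,"tz":-10,"ax":0,"ay":0,"az":0},
    {"tx":0,"ty":0,"tz":-20,"ax":0,"ay":0,"az":0},
    {"tx":0,"ty":0,"tz":-30,"ax":0,"ay":0,"az":0},
    {"tx":0,"ty":0,"tz":-30,"ax":0,"ay":0,"az":0},
    {"tx":-29,"ty":28,"tz":0,"ax":0,"ay":0,"az":0},
    {"tx":-29,"ty":28,"tz":0,"ax":0,"ay":0,"az":0},
    {"tx":-29,"ty":28,"tz":0,"ax":0,"ay":0,"az":0},
  ],
  hand=-0.4,
)

```text
clock: 7.9
tool_pos: [546.8, -123.9, 104.5]
ee_rot: [1.0, 0.0, 0.001, 0.0]
force: [0.7, -0.2, -0.5]
width: 60.0
grip_force: 0.0
```

apply_moves(
  motion=[
    {"tx":-29,"ty":28,"tz":0,"ax":0,"ay":0,"az":0},
    {"tx":-29,"ty":28,"tz":0,"ax":0,"ay":0,"az":0},
    {"tx":-29,"ty":28,"tz":0,"ax":0,"ay":0,"az":0},
    {"tx":-29,"ty":28,"tz":0,"ax":0,"ay":0,"az":0},
    {"tx":-29,"ty":29,"tz":0,"ax":0,"ay":0,"az":0},
    {"tx":0,"ty":0,"tz":0,"ax":0,"ay":0,"az":0},
    {"tx":0,"ty":0,"tz":0,"ax":0,"ay":0,"az":0},
  ],
  hand=-1,
)

```text
clock: 8.6
tool_pos: [402.0, -264.7, 104.1]
ee_rot: [1.0, -0.002, 0.001, 0.0]
force: [1.3, 0.8, 0.0]
width: 85.5
grip_force: 0.0
```

```bash
sed -i 's/o\["width"\].round(1)/o["width"]/' chk.py; python3 chk.py 7 36 b
```

```text
top [451. 293.] [ 420.9 -260.6   11.4   30.3]
top [183. 299.] [410.5 271.1  33.   33.5]
top [184. 298.] [410.6 269.4  41.5  43.1]
top [131. 289.] [428.9 375.8  25.1  27. ]
top [338. 188.] [634.3 -37.5  24.6  24.9]
top [338. 188.] [633.8 -37.1  36.1  37.5]
scene [276. 267.] [632.4 -39.2  26.1  27.3]
scene [276. 268.] [633.5 -39.1  33.4  35.3]
scene [ 81. 264.] [ 735.7 -415.3   15.4   36.8]
scene [492. 248.] [440.2 377.2  16.4  20.8]
scene [492. 248.] [441.5 377.4  23.8  24.6]
scene [442. 233.] [416.3 270.7  33.8  34.7]
scene [441. 234.] [419.8 270.   38.6  46.4]
[ 403.  -263.8  103.9] [0.2 0.2 0.3] 85.6094297374166 8.7
```

apply_moves(
  motion=[
    {"tx":0,"ty":0,"tz":20,"ax":0,"ay":0,"az":0},
    {"tx":0,"ty":0,"tz":25,"ax":0,"ay":0,"az":0},
    {"tx":0,"ty":0,"tz":25,"ax":0,"ay":0,"az":0},
    {"tx":0,"ty":0,"tz":15,"ax":0,"ay":0,"az":0},
    {"tx":0,"ty":0,"tz":8,"ax":0,"ay":0,"az":0},
    {"tx":0,"ty":0,"tz":3.6,"ax":0,"ay":0,"az":0},
    {"tx":0,"ty":0,"tz":0,"ax":0,"ay":0,"az":0},
    {"tx":0,"ty":0,"tz":0,"ax":0,"ay":0,"az":0},
  ],
)

```text
clock: 9.5
tool_pos: [403.0, -264.2, 7.5]
ee_rot: [1.0, -0.0, 0.001, 0.0]
force: [0.5, -1.1, 0.9]
width: 85.1
grip_force: 0.0
```

apply_moves(
  motion=[
    {"tx":0,"ty":0,"tz":0,"ax":0,"ay":0,"az":0},
    {"tx":0,"ty":0,"tz":0,"ax":0,"ay":0,"az":0},
    {"tx":0,"ty":0,"tz":0,"ax":0,"ay":0,"az":0},
    {"tx":0,"ty":0,"tz":0,"ax":0,"ay":0,"az":0},
    {"tx":0,"ty":0,"tz":0,"ax":0,"ay":0,"az":0},
    {"tx":0,"ty":0,"tz":0,"ax":0,"ay":0,"az":0},
  ],
  hand=1,
)

```text
clock: 10.1
tool_pos: [402.6, -264.5, 7.8]
ee_rot: [1.0, -0.001, 0.001, 0.0]
force: [0.2, 0.1, 3.8]
width: 50.8
grip_force: 61.8
```

apply_moves(
  motion=[
    {"tx":0,"ty":0,"tz":-10,"ax":0,"ay":0,"az":0},
    {"tx":0,"ty":0,"tz":-20,"ax":0,"ay":0,"az":0},
    {"tx":0,"ty":0,"tz":-30,"ax":0,"ay":0,"az":0},
    {"tx":0,"ty":0,"tz":-20,"ax":0,"ay":0,"az":0},
    {"tx":0,"ty":0,"tz":-10,"ax":0,"ay":0,"az":0},
    {"tx":7.4,"ty":-16.2,"tz":0,"ax":0,"ay":0,"az":0},
    {"tx":13,"ty":-28.4,"tz":0,"ax":0,"ay":0,"az":0},
    {"tx":18.6,"ty":-40.5,"tz":0,"ax":0,"ay":0,"az":0},
    {"tx":18.6,"ty":-40.5,"tz":0,"ax":0,"ay":0,"az":0},
    {"tx":18.6,"ty":-40.5,"tz":0,"ax":0,"ay":0,"az":0},
  ],
)

```text
clock: 11.1
tool_pos: [478.3, -96.5, 96.6]
ee_rot: [1.0, -0.001, -0.0, -0.0]
force: [-0.2, -0.9, -1.1]
width: 50.8
grip_force: 62.6
```

apply_moves(
  motion=[
    {"tx":18.6,"ty":-40.5,"tz":0,"ax":0,"ay":0,"az":0},
    {"tx":18.6,"ty":-40.5,"tz":0,"ax":0,"ay":0,"az":0},
    {"tx":18.6,"ty":-40.5,"tz":0,"ax":0,"ay":0,"az":0},
    {"tx":9.3,"ty":-20.2,"tz":0,"ax":0,"ay":0,"az":0},
    {"tx":5.6,"ty":-12.1,"tz":0,"ax":0,"ay":0,"az":0},
    {"tx":0,"ty":0,"tz":0,"ax":0,"ay":0,"az":0},
    {"tx":0,"ty":0,"tz":0,"ax":0,"ay":0,"az":0},
    {"tx":0,"ty":0,"tz":0,"ax":0,"ay":0,"az":0},
  ],
)

```text
clock: 11.9
tool_pos: [548.2, 27.7, 97.1]
ee_rot: [1.0, 0.019, -0.001, -0.011]
force: [-0.8, -0.8, -0.8]
width: 50.5
grip_force: 62.7
```

apply_moves(
  motion=[
    {"tx":0,"ty":0,"tz":15,"ax":0,"ay":0,"az":0},
    {"tx":0,"ty":0,"tz":20,"ax":0,"ay":0,"az":0},
    {"tx":0,"ty":0,"tz":20,"ax":0,"ay":0,"az":0},
    {"tx":0,"ty":0,"tz":12,"ax":0,"ay":0,"az":0},
    {"tx":0,"ty":0,"tz":8,"ax":0,"ay":0,"az":0},
    {"tx":0,"ty":0,"tz":4,"ax":0,"ay":0,"az":0},
    {"tx":0,"ty":0,"tz":2,"ax":0,"ay":0,"az":0},
    {"tx":0,"ty":0,"tz":0,"ax":0,"ay":0,"az":0},
    {"tx":0,"ty":0,"tz":0.5,"ax":0,"ay":0,"az":0},
    {"tx":0,"ty":0,"tz":0,"ax":0,"ay":0,"az":0},
  ],
)

```text
clock: 12.9
tool_pos: [548.5, 29.8, 18.8]
ee_rot: [1.0, 0.021, -0.0, -0.011]
force: [-7.9, -1.2, 18.5]
width: 50.6
grip_force: 64.4
```

apply_moves(
  motion=[
    {"tx":0,"ty":0,"tz":0.5,"ax":0,"ay":0,"az":0},
    {"tx":0,"ty":0,"tz":0,"ax":0,"ay":0,"az":0},
    {"tx":0,"ty":0,"tz":0.5,"ax":0,"ay":0,"az":0},
    {"tx":0,"ty":0,"tz":0,"ax":0,"ay":0,"az":0},
    {"tx":0,"ty":0,"tz":0,"ax":0,"ay":0,"az":0},
  ],
)

```text
clock: 13.4
tool_pos: [548.6, 29.7, 18.7]
ee_rot: [1.0, 0.02, 0.0, -0.011]
force: [-8.7, -0.8, 26.1]
width: 50.7
grip_force: 65.5
```

The arm fell short of the target in y and the lens is resting on a divider. I'll raise it before doing anything else.

apply_moves(
  motion=[
    {"tx":0,"ty":0,"tz":-2,"ax":0,"ay":0,"az":0},
    {"tx":0,"ty":0,"tz":-10,"ax":0,"ay":0,"az":0},
    {"tx":0,"ty":0,"tz":-30,"ax":0,"ay":0,"az":0},
    {"tx":0,"ty":0,"tz":-30,"ax":0,"ay":0,"az":0},
    {"tx":0,"ty":0,"tz":0,"ax":0,"ay":0,"az":0},
  ],
)

```text
clock: 13.9
tool_pos: [553.5, 28.7, 91.5]
ee_rot: [1.0, 0.021, 0.004, -0.012]
force: [1.4, 0.1, -0.7]
width: 50.1
grip_force: 62.8
```

```bash
python3 -c "
from h import *
o=get_obs();print(o);print(R.from_quat(o['ee_rot']).as_matrix().round(3))"; python3 chk.py 80 40 c
```

```text
{'clock': 13.9, 'joints': array([ 0.03805848,  0.39786133, -0.32077546,  0.84290747,  0.02370252,
        3.13845553]), 'joint_vel': array([ 0.00225979,  0.03796171, -0.05974238, -0.06176644,  0.00146858,
        0.00122487]), 'tau': array([-8.53460399e-03, -4.54795039e+01,  2.12891597e+01,  1.01094548e+00,
        9.39486804e-02, -4.64269731e-03]), 'tool_pos': array([553.45129564,  28.67277125,  91.48364144]), 'ee_rot': array([ 0.99970584,  0.02064949,  0.00441807, -0.01192981]), 'force': array([ 1.43888154,  0.13127173, -0.74568005]), 'wrist_torque': array([-0.05776575, -0.09501864, -0.02291147]), 'grip_force': 62.75058031082153, 'width': 50.13694580412136}
[[ 0.999  0.041  0.008]
 [ 0.041 -0.999  0.024]
 [ 0.009 -0.024 -1.   ]]
top [183. 299.] [411.1 247.7  30.   30.8]
top [184. 298.] [411.4 245.7  38.   39.9]
top [131. 289.] [428.  343.7  22.8  25. ]
top [344. 188.] [615.9 -44.3  12.2  26.2]
scene [492. 248.] [546.  360.2  21.1  22.1]
scene [442. 233.] [523.5 266.   29.4  30.7]
scene [442. 236.] [527.6 266.3  34.6  42.3]
scene [320. 219.] [548.3  27.4  45.3  46.9]
[550.5  28.6  87.9] [-0.2  0.4 -2.9] 50.68519110798677 14.0
```

View pics/scene_c.png

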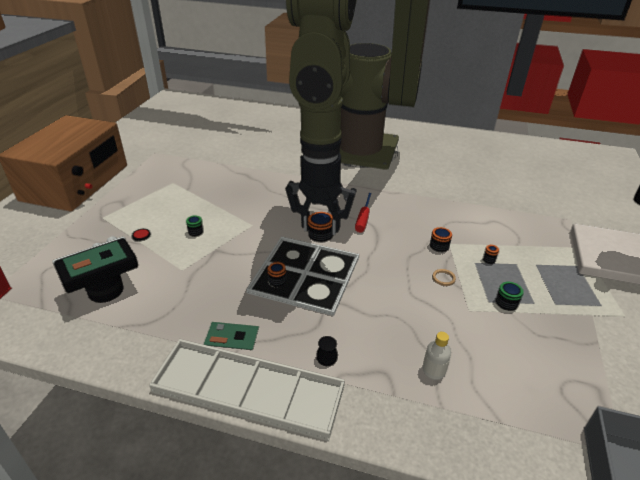

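Joint 6 is at its limit, so I'll turn the tool about 90° the other way. That puts the joint mid-range for both the tray and the left side.

apply_moves(
  motion=[
    {"tx":0,"ty":0,"tz":0,"ax":0,"ay":0,"az":-4},
    {"tx":0,"ty":0,"tz":0,"ax":0,"ay":0,"az":-8.5},
    {"tx":0,"ty":0,"tz":0,"ax":0,"ay":0,"az":-8.5},
    {"tx":0,"ty":0,"tz":0,"ax":0,"ay":0,"az":-8.5},
    {"tx":0,"ty":0,"tz":0,"ax":0,"ay":0,"az":-8.5},
    {"tx":0,"ty":0,"tz":0,"ax":0,"ay":0,"az":-8.5},
    {"tx":0,"ty":0,"tz":0,"ax":0,"ay":0,"az":-8.5},
    {"tx":0,"ty":0,"tz":0,"ax":0,"ay":0,"az":-8.5},
    {"tx":0,"ty":0,"tz":0,"ax":0,"ay":0,"az":-8.5},
    {"tx":0,"ty":0,"tz":0,"ax":0,"ay":0,"az":-8.5},
  ],
)

```text
clock: 15.0
tool_pos: [548.1, 28.5, 85.1]
ee_rot: [0.748, 0.664, 0.006, -0.01]
force: [-0.6, 0.8, -1.0]
width: 50.8
grip_force: 62.7
```

apply_moves(
  motion=[
    {"tx":0,"ty":0,"tz":0,"ax":0,"ay":0,"az":-8.5},
    {"tx":0,"ty":0,"tz":0,"ax":0,"ay":0,"az":0},
    {"tx":0,"ty":0,"tz":0,"ax":0,"ay":0,"az":0},
    {"tx":0,"ty":0,"tz":0,"ax":0,"ay":0,"az":0},
  ],
)

```text
clock: 15.4
tool_pos: [548.8, 28.6, 86.1]
ee_rot: [0.699, 0.715, 0.008, -0.009]
force: [-0.1, 0.6, -0.8]
width: 50.6
grip_force: 62.7
```

```bash
cat > goal.py <<'E'
from h import *
o=get_obs(); M=R.from_quat(o["ee_rot"]); T=R.from_matrix([[0,1,0],[1,0,0],[0,0,-1]])
print(M.as_matrix().round(3).tolist(),"turn(tool,deg)",np.degrees((M.inv()*T).as_rotvec()).round(2),o["tool_pos"].round(1),o["joints"].round(2))
E
python3 goal.py
```

```text
[[-0.022, 1.0, -0.002], [0.999, 0.022, 0.024], [0.024, -0.002, -1.0]] turn(tool,deg) [-0.11 -1.35  1.25] [548.8  28.6  86.1] [ 0.04  0.4  -0.33  0.84  0.02  1.59]
```

apply_moves(
  motion=[
    {"tx":0,"ty":0,"tz":0,"ax":-0.1,"ay":-1.35,"az":1.25},
    {"tx":10,"ty":0,"tz":0,"ax":0,"ay":0,"az":0},
    {"tx":17.4,"ty":0,"tz":0,"ax":0,"ay":0,"az":0},
    {"tx":0,"ty":0,"tz":0,"ax":0,"ay":0,"az":0},
    {"tx":0,"ty":0,"tz":0,"ax":0,"ay":0,"az":0},
    {"tx":0,"ty":0,"tz":0,"ax":0,"ay":0,"az":0},
  ],
)

```text
clock: 16.0
tool_pos: [549.1, 55.8, 86.7]
ee_rot: [0.706, 0.708, 0.0, 0.0]
force: [0.4, -0.0, -1.3]
width: 50.8
grip_force: 62.8
```

```bash
python3 goal.py; python3 chk.py 80 40 d; python3 -c "
import cv2
im=cv2.imread('pics/scene_d.png')[150:310,240:420];cv2.imwrite('pics/scene_d2.png',cv2.resize(im,None,fx=3.3,fy=3.3,interpolation=cv2.INTER_CUBIC))"
```

```text
[[-0.002, 1.0, 0.001], [1.0, 0.002, -0.0], [-0.0, 0.001, -1.0]] turn(tool,deg) [0.04 0.01 0.11] [549.1  55.8  86.7] [ 0.1   0.4  -0.32  0.84 -0.    1.67]
top [131. 289.] [428.1 343.5  22.9  25.2]
top [338. 188.] [616.1 -34.9  23.   23.7]
top [338. 188.] [615.9 -34.9  32.1  33.4]
scene [492. 248.] [545.9 360.2  21.2  21.4]
scene [442. 233.] [523.5 266.2  29.8  30.6]
scene [441. 234.] [526.7 265.7  34.5  40.8]
[549.1  55.6  86.7] [-0.3  0.9 -1.4] 50.24848925894531 16.1
```

View pics/scene_d2.png

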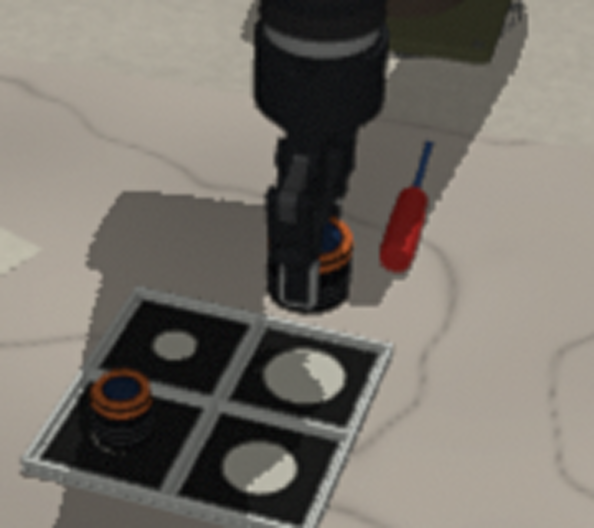

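The crop shows the lens group upright between the fingers, at about (310,260) in the crop, clear above its pocket. Lowering now.

apply_moves(
  motion=[
    {"tx":0.8,"ty":0,"tz":15,"ax":0,"ay":0,"az":0},
    {"tx":0,"ty":0,"tz":20,"ax":0,"ay":0,"az":0},
    {"tx":0,"ty":0,"tz":17,"ax":0,"ay":0,"az":0},
    {"tx":0,"ty":0,"tz":10,"ax":0,"ay":0,"az":0},
    {"tx":0,"ty":0,"tz":5,"ax":0,"ay":0,"az":0},
    {"tx":0,"ty":0,"tz":2,"ax":0,"ay":0,"az":0},
    {"tx":0,"ty":0,"tz":0,"ax":0,"ay":0,"az":0},
    {"tx":0,"ty":0,"tz":0.5,"ax":0,"ay":0,"az":0},
    {"tx":0,"ty":0,"tz":0,"ax":0,"ay":0,"az":0},
    {"tx":0,"ty":0,"tz":0,"ax":0,"ay":0,"az":0},
  ],
)

```text
clock: 17.1
tool_pos: [549.6, 56.9, 17.7]
ee_rot: [0.706, 0.708, 0.001, 0.001]
force: [-0.3, 0.1, -1.5]
width: 50.3
grip_force: 62.8
```

apply_moves(
  motion=[
    {"tx":0,"ty":0,"tz":0.5,"ax":0,"ay":0,"az":0},
    {"tx":0,"ty":0,"tz":0,"ax":0,"ay":0,"az":0},
    {"tx":0,"ty":0,"tz":0.5,"ax":0,"ay":0,"az":0},
    {"tx":0,"ty":0,"tz":0,"ax":0,"ay":0,"az":0},
  ],
)

```text
clock: 17.5
tool_pos: [549.2, 56.8, 16.2]
ee_rot: [0.706, 0.708, 0.0, 0.0]
force: [-0.8, 0.1, -1.0]
width: 50.7
grip_force: 62.8
```

apply_moves(
  motion=[
    {"tx":0,"ty":0,"tz":0.5,"ax":0,"ay":0,"az":0},
    {"tx":0,"ty":0,"tz":0,"ax":0,"ay":0,"az":0},
    {"tx":0,"ty":0,"tz":0.5,"ax":0,"ay":0,"az":0},
    {"tx":0,"ty":0,"tz":0,"ax":0,"ay":0,"az":0},
  ],
)

```text
clock: 17.9
tool_pos: [549.2, 56.8, 15.2]
ee_rot: [0.706, 0.708, 0.0, 0.0]
force: [0.3, 0.7, -2.0]
width: 50.7
grip_force: 62.8
```

apply_moves(
  motion=[
    {"tx":0,"ty":0,"tz":0.5,"ax":0,"ay":0,"az":0},
    {"tx":0,"ty":0,"tz":0,"ax":0,"ay":0,"az":0},
    {"tx":0,"ty":0,"tz":0,"ax":0,"ay":0,"az":0},
  ],
)

```text
clock: 18.2
tool_pos: [549.3, 56.8, 14.8]
ee_rot: [0.706, 0.708, 0.0, 0.0]
force: [-0.3, 0.0, -0.0]
width: 50.7
grip_force: 63.2
```

apply_moves(
  motion=[
    {"tx":0,"ty":0,"tz":0.4,"ax":0,"ay":0,"az":0},
    {"tx":0,"ty":0,"tz":0,"ax":0,"ay":0,"az":0},
    {"tx":0,"ty":0,"tz":0,"ax":0,"ay":0,"az":0},
  ],
)

```text
clock: 18.5
tool_pos: [549.3, 56.8, 14.8]
ee_rot: [0.706, 0.708, 0.0, 0.0]
force: [-1.5, 0.5, 5.1]
width: 50.9
grip_force: 63.4
```

apply_moves(
  motion=[
    {"tx":0,"ty":0,"tz":0,"ax":0,"ay":0,"az":0},
    {"tx":0,"ty":0,"tz":0,"ax":0,"ay":0,"az":0},
    {"tx":0,"ty":0,"tz":0,"ax":0,"ay":0,"az":0},
    {"tx":0,"ty":0,"tz":-10,"ax":0,"ay":0,"az":0},
    {"tx":0,"ty":0,"tz":-20,"ax":0,"ay":0,"az":0},
    {"tx":0,"ty":0,"tz":-30,"ax":0,"ay":0,"az":0},
    {"tx":0,"ty":0,"tz":-30,"ax":0,"ay":0,"az":0},
    {"tx":30,"ty":-20,"tz":0,"ax":0,"ay":0,"az":0},
    {"tx":35,"ty":-23,"tz":0,"ax":0,"ay":0,"az":0},
    {"tx":35,"ty":-23,"tz":0,"ax":0,"ay":0,"az":0},
  ],
  hand=-0.55,
)

```text
clock: 19.5
tool_pos: [482.9, 157.5, 105.4]
ee_rot: [0.707, 0.707, 0.001, 0.001]
force: [-0.3, 1.0, 0.2]
width: 66.0
grip_force: 0.0
```

apply_moves(
  motion=[
    {"tx":35,"ty":-23,"tz":0,"ax":0,"ay":0,"az":0},
    {"tx":35,"ty":-23,"tz":0,"ax":0,"ay":0,"az":0},
    {"tx":30,"ty":-18,"tz":0,"ax":0,"ay":0,"az":0},
    {"tx":14,"ty":-8,"tz":0,"ax":0,"ay":0,"az":0},
    {"tx":0,"ty":0,"tz":0,"ax":0,"ay":0,"az":0},
    {"tx":0,"ty":0,"tz":0,"ax":0,"ay":0,"az":0},
    {"tx":0,"ty":0,"tz":0,"ax":0,"ay":0,"az":0},
  ],
  hand=-1,
)

```text
clock: 20.2
tool_pos: [411.2, 269.9, 104.5]
ee_rot: [0.707, 0.707, 0.0, 0.001]
force: [-0.0, -0.1, -0.9]
width: 85.5
grip_force: 0.0
```

```bash
python3 goal.py; python3 chk.py 7 40 e
```

```text
[[-0.001, 1.0, 0.001], [1.0, 0.001, -0.0], [-0.0, 0.001, -1.0]] turn(tool,deg) [0.08 0.01 0.06] [411.2 269.9 104.5] [ 0.58  0.3  -0.44  0.83 -0.    2.15]
top [183. 298.] [410.5 269.6  32.8  33.5]
top [183. 298.] [410.7 268.9  41.1  41.5]
top [290. 229.] [550.   58.1  40.5  40.7]
top [290. 229.] [550.   57.9  52.3  52.8]
top [338. 188.] [633.4 -37.4  24.5  24.8]
top [338. 188.] [632.9 -37.   35.9  37.4]
scene [276. 267.] [636.7 -37.7  25.8  27.1]
scene [276. 268.] [637.7 -37.4  33.2  35.1]
scene [ 81. 264.] [ 738.8 -410.9   15.6   37.7]
scene [492. 248.] [445.5 376.5  16.2  20.5]
scene [492. 248.] [447.1 376.4  23.7  24.9]
scene [333. 249.] [548.3  56.   41.6  43.4]
scene [333. 250.] [550.2  56.2  47.7  51.4]
scene [447. 234.] [421.7 271.1  34.8  40.1]
[411.3 269.7 104.3] [-1.   0.8 -0.3] 85.74999737667709 20.3
```

Both placed groups sit within about 1.5 mm of their disc centres. Next is the large one.

apply_moves(
  motion=[
    {"tx":0.8,"ty":0,"tz":20,"ax":0,"ay":0,"az":0},
    {"tx":0,"ty":0,"tz":25,"ax":0,"ay":0,"az":0},
    {"tx":0,"ty":0,"tz":25,"ax":0,"ay":0,"az":0},
    {"tx":0,"ty":0,"tz":15,"ax":0,"ay":0,"az":0},
    {"tx":0,"ty":0,"tz":8,"ax":0,"ay":0,"az":0},
    {"tx":0,"ty":0,"tz":4,"ax":0,"ay":0,"az":0},
    {"tx":0,"ty":0,"tz":0,"ax":0,"ay":0,"az":0},
    {"tx":0,"ty":0,"tz":0,"ax":0,"ay":0,"az":0},
  ],
)

```text
clock: 21.1
tool_pos: [411.5, 271.5, 7.9]
ee_rot: [0.706, 0.708, 0.001, 0.0]
force: [-0.3, 0.0, -0.4]
width: 85.6
grip_force: 0.0
```

apply_moves(
  motion=[
    {"tx":0,"ty":0,"tz":0,"ax":0,"ay":0,"az":0},
    {"tx":0,"ty":0,"tz":0,"ax":0,"ay":0,"az":0},
    {"tx":0,"ty":0,"tz":0,"ax":0,"ay":0,"az":0},
    {"tx":0,"ty":0,"tz":0,"ax":0,"ay":0,"az":0},
    {"tx":0,"ty":0,"tz":0,"ax":0,"ay":0,"az":0},
    {"tx":0,"ty":0,"tz":0,"ax":0,"ay":0,"az":0},
  ],
  hand=1,
)

```text
clock: 21.7
tool_pos: [411.2, 271.7, 7.9]
ee_rot: [0.706, 0.708, 0.001, 0.0]
force: [-1.0, -0.2, 5.9]
width: 42.8
grip_force: 60.5
```

apply_moves(
  motion=[
    {"tx":0,"ty":0,"tz":-10,"ax":0,"ay":0,"az":0},
    {"tx":0,"ty":0,"tz":-20,"ax":0,"ay":0,"az":0},
    {"tx":0,"ty":0,"tz":-30,"ax":0,"ay":0,"az":0},
    {"tx":0,"ty":0,"tz":-20,"ax":0,"ay":0,"az":0},
    {"tx":0,"ty":0,"tz":-10,"ax":0,"ay":0,"az":0},
    {"tx":-12.7,"ty":13.2,"tz":0,"ax":0,"ay":0,"az":0},
    {"tx":-22.3,"ty":23,"tz":0,"ax":0,"ay":0,"az":0},
    {"tx":-31.9,"ty":33,"tz":0,"ax":0,"ay":0,"az":0},
    {"tx":-31.9,"ty":33,"tz":0,"ax":0,"ay":0,"az":0},
    {"tx":-31.9,"ty":33,"tz":0,"ax":0,"ay":0,"az":0},
  ],
)

```text
clock: 22.7
tool_pos: [546.7, 139.6, 96.9]
ee_rot: [0.706, 0.708, -0.0, -0.0]
force: [0.8, 0.6, -1.8]
width: 42.5
grip_force: 61.1
```

apply_moves(
  motion=[
    {"tx":-31.9,"ty":33,"tz":0,"ax":0,"ay":0,"az":0},
    {"tx":-31.9,"ty":33,"tz":0,"ax":0,"ay":0,"az":0},
    {"tx":-16,"ty":16.5,"tz":0,"ax":0,"ay":0,"az":0},
    {"tx":-9.3,"ty":9.7,"tz":0,"ax":0,"ay":0,"az":0},
    {"tx":0,"ty":0,"tz":0,"ax":0,"ay":0,"az":0},
    {"tx":0,"ty":0,"tz":0,"ax":0,"ay":0,"az":0},
    {"tx":0,"ty":0,"tz":0,"ax":0,"ay":0,"az":0},
  ],
)

```text
clock: 23.4
tool_pos: [637.1, 53.2, 97.2]
ee_rot: [0.706, 0.708, -0.0, -0.0]
force: [-0.3, -0.1, -1.8]
width: 42.4
grip_force: 61.2
```

```bash
python3 goal.py
```

```text
[[-0.004, 1.0, -0.001], [1.0, 0.004, 0.0], [0.0, -0.001, -1.0]] turn(tool,deg) [-0.04 -0.02  0.21] [637.1  53.2  97.2] [ 0.08  0.53 -0.07  0.97  0.    1.65]
```

apply_moves(
  motion=[
    {"tx":-1.7,"ty":1.6,"tz":15,"ax":0,"ay":0,"az":0.2},
    {"tx":0,"ty":0,"tz":20,"ax":0,"ay":0,"az":0},
    {"tx":0,"ty":0,"tz":20,"ax":0,"ay":0,"az":0},
    {"tx":0,"ty":0,"tz":14,"ax":0,"ay":0,"az":0},
    {"tx":0,"ty":0,"tz":7,"ax":0,"ay":0,"az":0},
    {"tx":0,"ty":0,"tz":3,"ax":0,"ay":0,"az":0},
    {"tx":0,"ty":0,"tz":1,"ax":0,"ay":0,"az":0},
    {"tx":0,"ty":0,"tz":0,"ax":0,"ay":0,"az":0},
    {"tx":0,"ty":0,"tz":0.5,"ax":0,"ay":0,"az":0},
    {"tx":0,"ty":0,"tz":0,"ax":0,"ay":0,"az":0},
  ],
)

```text
clock: 24.4
tool_pos: [640.7, 50.3, 17.5]
ee_rot: [0.708, 0.707, 0.001, 0.001]
force: [-0.0, -0.0, -1.4]
width: 42.5
grip_force: 61.2
```

apply_moves(
  motion=[
    {"tx":0,"ty":0,"tz":0.5,"ax":0,"ay":0,"az":0},
    {"tx":0,"ty":0,"tz":0,"ax":0,"ay":0,"az":0},
    {"tx":0,"ty":0,"tz":0,"ax":0,"ay":0,"az":0},
  ],
)

```text
clock: 24.7
tool_pos: [640.3, 50.2, 16.5]
ee_rot: [0.708, 0.707, 0.0, 0.0]
force: [-0.1, -0.7, -1.5]
width: 42.6
grip_force: 61.2
```

```bash
python3 goal.py; python3 chk.py 9 38 f; python3 -c "
from h import *
for i in range(3):
  vision.read_camera('top');o=get_obs();print(o['tool_pos'].round(1))"
```

```text
[[0.001, 1.0, 0.001], [1.0, -0.001, 0.0], [0.0, 0.001, -1.0]] turn(tool,deg) [ 0.06 -0.   -0.08] [640.3  50.2  16.5] [ 0.08  0.61 -0.17  0.8  -0.    1.65]
top [131. 289.] [428.9 374.   24.9  27.1]
top [338. 188.] [633.3 -37.1  24.7  25.6]
top [338. 188.] [632.9 -36.9  35.3  36.4]
scene [ 81. 264.] [ 738.7 -410.8   15.3   38.3]
scene [493. 250.] [450.2 376.6  23.4  32.2]
[640.3  50.3  16.4] [-0.5  0.7 -1.1] 42.751572585877824 24.8
[640.3  50.3  16.4]
[640.2  50.3  16.4]
[640.3  50.3  16.4]
```

apply_moves(
  motion=[
    {"tx":1.3,"ty":-1.6,"tz":0,"ax":0,"ay":0,"az":0},
    {"tx":0,"ty":0,"tz":0,"ax":0,"ay":0,"az":0},
    {"tx":0,"ty":0,"tz":0,"ax":0,"ay":0,"az":0},
    {"tx":0,"ty":0,"tz":0,"ax":0,"ay":0,"az":0},
  ],
)

```text
clock: 25.35
tool_pos: [638.7, 51.6, 16.4]
ee_rot: [0.708, 0.707, 0.0, 0.0]
force: [0.7, 0.6, -1.6]
width: 42.7
grip_force: 61.2
```

apply_moves(
  motion=[
    {"tx":0,"ty":0,"tz":0.5,"ax":0,"ay":0,"az":0},
    {"tx":0,"ty":0,"tz":0,"ax":0,"ay":0,"az":0},
    {"tx":0,"ty":0,"tz":0.5,"ax":0,"ay":0,"az":0},
    {"tx":0,"ty":0,"tz":0,"ax":0,"ay":0,"az":0},
    {"tx":0,"ty":0,"tz":0,"ax":0,"ay":0,"az":0},
  ],
)

```text
clock: 25.85
tool_pos: [638.6, 51.6, 15.4]
ee_rot: [0.708, 0.707, 0.0, 0.0]
force: [-0.7, 0.5, -0.6]
width: 42.6
grip_force: 61.2
```

apply_moves(
  motion=[
    {"tx":0,"ty":0,"tz":0.5,"ax":0,"ay":0,"az":0},
    {"tx":0,"ty":0,"tz":0,"ax":0,"ay":0,"az":0},
    {"tx":0,"ty":0,"tz":0,"ax":0,"ay":0,"az":0},
  ],
)

```text
clock: 26.15
tool_pos: [638.7, 51.6, 15.0]
ee_rot: [0.708, 0.707, 0.0, 0.0]
force: [0.3, -0.4, -0.9]
width: 42.3
grip_force: 61.3
```

apply_moves(
  motion=[
    {"tx":0,"ty":0,"tz":0.4,"ax":0,"ay":0,"az":0},
    {"tx":0,"ty":0,"tz":0,"ax":0,"ay":0,"az":0},
    {"tx":0,"ty":0,"tz":0,"ax":0,"ay":0,"az":0},
  ],
)

```text
clock: 26.45
tool_pos: [638.7, 51.6, 15.0]
ee_rot: [0.708, 0.707, 0.0, 0.0]
force: [-2.1, 0.0, 4.0]
width: 42.6
grip_force: 61.3
```

apply_moves(
  motion=[
    {"tx":0,"ty":0,"tz":0,"ax":0,"ay":0,"az":0},
    {"tx":0,"ty":0,"tz":0,"ax":0,"ay":0,"az":0},
    {"tx":0,"ty":0,"tz":0,"ax":0,"ay":0,"az":0},
    {"tx":0,"ty":0,"tz":-10,"ax":0,"ay":0,"az":0},
    {"tx":0,"ty":0,"tz":-20,"ax":0,"ay":0,"az":0},
    {"tx":0,"ty":0,"tz":-30,"ax":0,"ay":0,"az":0},
    {"tx":0,"ty":0,"tz":-30,"ax":0,"ay":0,"az":0},
    {"tx":30,"ty":-19,"tz":0,"ax":0,"ay":0,"az":0},
    {"tx":38,"ty":-24.3,"tz":0,"ax":0,"ay":0,"az":0},
    {"tx":38,"ty":-24.3,"tz":0,"ax":0,"ay":0,"az":0},
  ],
  hand=-0.36,
)

```text
clock: 27.45
tool_pos: [571.1, 158.4, 105.6]
ee_rot: [0.708, 0.706, 0.001, 0.001]
force: [0.5, 0.6, 0.4]
width: 57.9
grip_force: 0.0
```

apply_moves(
  motion=[
    {"tx":38,"ty":-24.3,"tz":0,"ax":0,"ay":0,"az":0},
    {"tx":38,"ty":-24.3,"tz":0,"ax":0,"ay":0,"az":0},
    {"tx":38,"ty":-24.3,"tz":0,"ax":0,"ay":0,"az":0},
    {"tx":38,"ty":-24.3,"tz":0,"ax":0,"ay":0,"az":0},
    {"tx":38,"ty":-24.3,"tz":0,"ax":0,"ay":0,"az":0},
    {"tx":22,"ty":-14,"tz":0,"ax":0,"ay":0,"az":0},
    {"tx":10,"ty":-6.5,"tz":0,"ax":0,"ay":0,"az":0},
    {"tx":0,"ty":0,"tz":0,"ax":0,"ay":0,"az":0},
    {"tx":0,"ty":0,"tz":0,"ax":0,"ay":0,"az":0},
    {"tx":0,"ty":0,"tz":0,"ax":0,"ay":0,"az":0},
  ],
  hand=-1,
)

```text
clock: 28.45
tool_pos: [430.3, 378.6, 104.4]
ee_rot: [0.708, 0.706, 0.0, 0.001]
force: [0.8, -0.7, -0.1]
width: 85.2
grip_force: 0.0
```

```bash
python3 goal.py; python3 chk.py 7 38 g
```

```text
[[0.003, 1.0, 0.001], [1.0, -0.003, -0.0], [-0.0, 0.001, -1.0]] turn(tool,deg) [ 0.07  0.03 -0.19] [430.3 378.6 104.4] [ 0.72  0.42 -0.24  0.91 -0.    2.3 ]
top [131. 289.] [428.8 376.1  23.8  25.6]
top [290. 229.] [550.3  58.2  40.7  40.8]
top [290. 229.] [550.1  58.1  52.3  52.8]
top [338. 188.] [633.8 -37.5  24.3  24.9]
top [338. 188.] [633.3 -37.   36.   37.4]
top [294. 185.] [639.8  52.3  32.9  33.2]
top [294. 185.] [639.5  52.4  43.7  45.4]
scene [318. 277.] [638.2  50.3  33.1  34.7]
scene [319. 280.] [640.7  51.2  41.3  48.6]
scene [276. 267.] [634.6 -38.5  25.8  27.2]
scene [276. 268.] [635.6 -38.2  33.3  35.2]
scene [ 81. 264.] [ 737.4 -413.    15.3   37. ]
scene [333. 249.] [545.9  55.5  41.7  43.5]
scene [332. 250.] [548.2  55.5  47.8  50.6]
[430.3 378.7 104.3] [ 0.5 -0.3 -0.7] 85.40199620517525 28.55
```

The large group sits within about 1 mm of its disc centre. The small one is last.

apply_moves(
  motion=[
    {"tx":0.9,"ty":-1.2,"tz":20,"ax":0,"ay":0,"az":-0.1},
    {"tx":0,"ty":0,"tz":25,"ax":0,"ay":0,"az":0},
    {"tx":0,"ty":0,"tz":25,"ax":0,"ay":0,"az":0},
    {"tx":0,"ty":0,"tz":15,"ax":0,"ay":0,"az":0},
    {"tx":0,"ty":0,"tz":8,"ax":0,"ay":0,"az":0},
    {"tx":0,"ty":0,"tz":4,"ax":0,"ay":0,"az":0},
    {"tx":0,"ty":0,"tz":0,"ax":0,"ay":0,"az":0},
    {"tx":0,"ty":0,"tz":0,"ax":0,"ay":0,"az":0},
  ],
)

```text
clock: 29.35
tool_pos: [429.0, 381.2, 8.1]
ee_rot: [0.707, 0.707, 0.001, 0.0]
force: [0.3, 0.5, 0.6]
width: 85.2
grip_force: 0.0
```

apply_moves(
  motion=[
    {"tx":0,"ty":0,"tz":0,"ax":0,"ay":0,"az":0},
    {"tx":0,"ty":0,"tz":0,"ax":0,"ay":0,"az":0},
    {"tx":0,"ty":0,"tz":0,"ax":0,"ay":0,"az":0},
    {"tx":0,"ty":0,"tz":0,"ax":0,"ay":0,"az":0},
    {"tx":0,"ty":0,"tz":0,"ax":0,"ay":0,"az":0},
    {"tx":0,"ty":0,"tz":0,"ax":0,"ay":0,"az":0},
    {"tx":0,"ty":0,"tz":0,"ax":0,"ay":0,"az":0},
    {"tx":0,"ty":0,"tz":0,"ax":0,"ay":0,"az":0},
  ],
  hand=1,
)

```text
clock: 30.15
tool_pos: [428.6, 381.1, 7.8]
ee_rot: [0.707, 0.707, 0.001, 0.0]
force: [-0.2, -0.3, 5.8]
width: 26.5
grip_force: 59.1
```

apply_moves(
  motion=[
    {"tx":0,"ty":0,"tz":-10,"ax":0,"ay":0,"az":0},
    {"tx":0,"ty":0,"tz":-20,"ax":0,"ay":0,"az":0},
    {"tx":0,"ty":0,"tz":-30,"ax":0,"ay":0,"az":0},
    {"tx":0,"ty":0,"tz":-20,"ax":0,"ay":0,"az":0},
    {"tx":0,"ty":0,"tz":-10,"ax":0,"ay":0,"az":0},
    {"tx":-17.6,"ty":4.9,"tz":0,"ax":0,"ay":0,"az":0},
    {"tx":-30.8,"ty":8.6,"tz":0,"ax":0,"ay":0,"az":0},
    {"tx":-44,"ty":12.3,"tz":0,"ax":0,"ay":0,"az":0},
    {"tx":-44,"ty":12.3,"tz":0,"ax":0,"ay":0,"az":0},
    {"tx":-44,"ty":12.3,"tz":0,"ax":0,"ay":0,"az":0},
  ],
)

```text
clock: 31.15
tool_pos: [477.6, 197.4, 96.0]
ee_rot: [0.707, 0.707, -0.001, 0.0]
force: [0.5, 0.3, -0.2]
width: 26.2
grip_force: 59.0
```

apply_moves(
  motion=[
    {"tx":-44,"ty":12.3,"tz":0,"ax":0,"ay":0,"az":0},
    {"tx":-44,"ty":12.3,"tz":0,"ax":0,"ay":0,"az":0},
    {"tx":-44,"ty":12.3,"tz":0,"ax":0,"ay":0,"az":0},
    {"tx":-44,"ty":12.3,"tz":0,"ax":0,"ay":0,"az":0},
    {"tx":-22,"ty":6.1,"tz":0,"ax":0,"ay":0,"az":0},
    {"tx":-22,"ty":6.1,"tz":0,"ax":0,"ay":0,"az":0},
    {"tx":-13.3,"ty":3.8,"tz":0,"ax":0,"ay":0,"az":0},
    {"tx":0,"ty":0,"tz":0,"ax":0,"ay":0,"az":0},
    {"tx":0,"ty":0,"tz":0,"ax":0,"ay":0,"az":0},
    {"tx":0,"ty":0,"tz":0,"ax":0,"ay":0,"az":0},
  ],
)

```text
clock: 32.15
tool_pos: [543.3, -31.9, 97.1]
ee_rot: [0.707, 0.708, 0.0, -0.0]
force: [0.4, 0.1, -0.2]
width: 26.4
grip_force: 59.0
```

```bash
python3 goal.py
```

```text
[[-0.002, 1.0, -0.0], [1.0, 0.002, 0.0], [0.0, -0.0, -1.0]] turn(tool,deg) [-0.01 -0.03  0.09] [543.3 -31.9  97.1] [-0.06  0.38 -0.33  0.86  0.    1.51]
```

Within 1 mm; I'll lower to just above the plate and fine-tune there.

apply_moves(
  motion=[
    {"tx":0,"ty":0,"tz":15,"ax":0,"ay":0,"az":0},
    {"tx":0,"ty":0,"tz":20,"ax":0,"ay":0,"az":0},
    {"tx":0,"ty":0,"tz":20,"ax":0,"ay":0,"az":0},
    {"tx":0,"ty":0,"tz":14,"ax":0,"ay":0,"az":0},
    {"tx":0,"ty":0,"tz":7,"ax":0,"ay":0,"az":0},
    {"tx":0,"ty":0,"tz":3,"ax":0,"ay":0,"az":0},
    {"tx":0,"ty":0,"tz":1,"ax":0,"ay":0,"az":0},
    {"tx":0,"ty":0,"tz":0,"ax":0,"ay":0,"az":0},
    {"tx":0,"ty":0,"tz":0,"ax":0,"ay":0,"az":0},
    {"tx":0,"ty":0,"tz":0,"ax":0,"ay":0,"az":0},
  ],
)

```text
clock: 33.15
tool_pos: [544.6, -33.0, 18.0]
ee_rot: [0.707, 0.707, 0.001, 0.001]
force: [1.0, 0.7, -0.9]
width: 26.5
grip_force: 59.0
```

apply_moves(
  motion=[
    {"tx":0.4,"ty":-0.4,"tz":1,"ax":0,"ay":0,"az":0},
    {"tx":0,"ty":0,"tz":0,"ax":0,"ay":0,"az":0},
    {"tx":0,"ty":0,"tz":1,"ax":0,"ay":0,"az":0},
    {"tx":0,"ty":0,"tz":0,"ax":0,"ay":0,"az":0},
    {"tx":0,"ty":0,"tz":0.5,"ax":0,"ay":0,"az":0},
    {"tx":0,"ty":0,"tz":0,"ax":0,"ay":0,"az":0},
  ],
)

```text
clock: 33.75
tool_pos: [543.7, -32.5, 14.9]
ee_rot: [0.707, 0.707, 0.0, 0.0]
force: [0.3, -0.1, -0.2]
width: 26.4
grip_force: 59.0
```

apply_moves(
  motion=[
    {"tx":0,"ty":0,"tz":0.5,"ax":0,"ay":0,"az":0},
    {"tx":0,"ty":0,"tz":0,"ax":0,"ay":0,"az":0},
    {"tx":0,"ty":0,"tz":0,"ax":0,"ay":0,"az":0},
  ],
)

```text
clock: 34.05
tool_pos: [543.7, -32.5, 14.8]
ee_rot: [0.707, 0.707, 0.0, 0.0]
force: [-1.6, 0.0, 5.7]
width: 26.2
grip_force: 59.2
```

apply_moves(
  motion=[
    {"tx":0,"ty":0,"tz":0.4,"ax":0,"ay":0,"az":0},
    {"tx":0,"ty":0,"tz":0,"ax":0,"ay":0,"az":0},
    {"tx":0,"ty":0,"tz":0,"ax":0,"ay":0,"az":0},
  ],
)

```text
clock: 34.35
tool_pos: [543.7, -32.5, 14.8]
ee_rot: [0.707, 0.707, 0.0, 0.0]
force: [-2.0, -0.0, 8.1]
width: 26.3
grip_force: 59.4
```

apply_moves(
  motion=[
    {"tx":0,"ty":0,"tz":0,"ax":0,"ay":0,"az":0},
    {"tx":0,"ty":0,"tz":0,"ax":0,"ay":0,"az":0},
    {"tx":0,"ty":0,"tz":0,"ax":0,"ay":0,"az":0},
    {"tx":0,"ty":0,"tz":-10,"ax":0,"ay":0,"az":0},
    {"tx":0,"ty":0,"tz":-20,"ax":0,"ay":0,"az":0},
    {"tx":0,"ty":0,"tz":-30,"ax":0,"ay":0,"az":0},
    {"tx":0,"ty":0,"tz":-30,"ax":0,"ay":0,"az":0},
    {"tx":-35,"ty":-20,"tz":0,"ax":0,"ay":0,"az":0},
    {"tx":-35,"ty":-20,"tz":0,"ax":0,"ay":0,"az":0},
    {"tx":-35,"ty":-20,"tz":0,"ax":0,"ay":0,"az":0},
  ],
  hand=-0.03,
)

```text
clock: 35.35
tool_pos: [483.5, -138.4, 105.0]
ee_rot: [0.707, 0.708, 0.001, 0.001]
force: [0.3, -0.9, -0.3]
width: 44.0
grip_force: 0.0
```

apply_moves(
  motion=[
    {"tx":-35,"ty":-20,"tz":0,"ax":0,"ay":0,"az":0},
    {"tx":-35,"ty":-20,"tz":0,"ax":0,"ay":0,"az":0},
    {"tx":-35,"ty":-20,"tz":0,"ax":0,"ay":0,"az":0},
    {"tx":0,"ty":0,"tz":0,"ax":0,"ay":0,"az":0},
    {"tx":0,"ty":0,"tz":0,"ax":0,"ay":0,"az":0},
    {"tx":0,"ty":0,"tz":0,"ax":0,"ay":0,"az":0},
    {"tx":0,"ty":0,"tz":0,"ax":0,"ay":0,"az":0},
  ],
)

```text
clock: 36.05
tool_pos: [424.3, -241.6, 104.0]
ee_rot: [0.706, 0.708, 0.0, 0.0]
force: [1.1, 0.2, 0.0]
width: 43.5
grip_force: 0.0
```

```bash
python3 chk.py 7 37 h; python3 -c "
import cv2
im=cv2.imread('pics/scene_h.png')[200:330,220:400];cv2.imwrite('pics/scene_h2.png',cv2.resize(im,None,fx=4,fy=4,interpolation=cv2.INTER_CUBIC))
im=cv2.imread('pics/top_h.png')[150:270,250:380];cv2.imwrite('pics/top_h2.png',cv2.resize(im,None,fx=4.5,fy=4.5,interpolation=cv2.INTER_CUBIC))"
```

```text
top [336. 232.] [544.3 -33.1  28.5  28.7]
top [290. 229.] [550.4  58.2  40.8  41.1]
top [290. 229.] [550.5  58.2  52.6  52.9]
top [338. 188.] [634.1 -37.5  24.5  24.9]
top [338. 188.] [633.5 -37.2  36.3  37.6]
top [294. 185.] [640.1  52.3  32.9  33.5]
top [294. 185.] [639.7  52.5  43.8  45.5]
scene [318. 277.] [637.   50.   33.   35.1]
scene [319. 280.] [639.6  50.8  41.1  48.6]
scene [276. 267.] [633.4 -38.8  26.1  27.3]
scene [276. 268.] [634.5 -38.6  33.3  35.3]
scene [ 82. 264.] [ 735.8 -413.5   15.4   38.6]
scene [333. 249.] [544.8  55.3  41.8  43.7]
scene [332. 250.] [547.   55.2  47.9  50.6]
scene [292. 242.] [546.4 -33.8  16.2  20.8]
scene [292. 244.] [550.7 -32.7  24.9  31.7]
[ 424.2 -241.6  103.9] [ 0.6 -0.5 -0.6] 44.19402750359649 36.15
```

View pics/scene_h2.png

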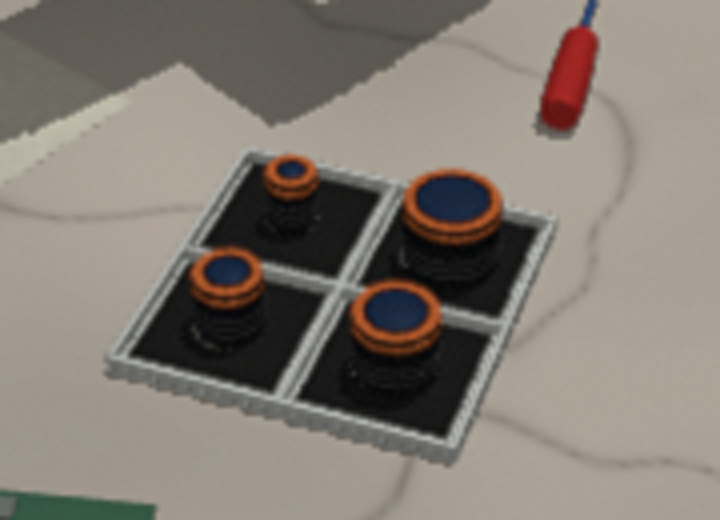

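View pics/top_h2.png

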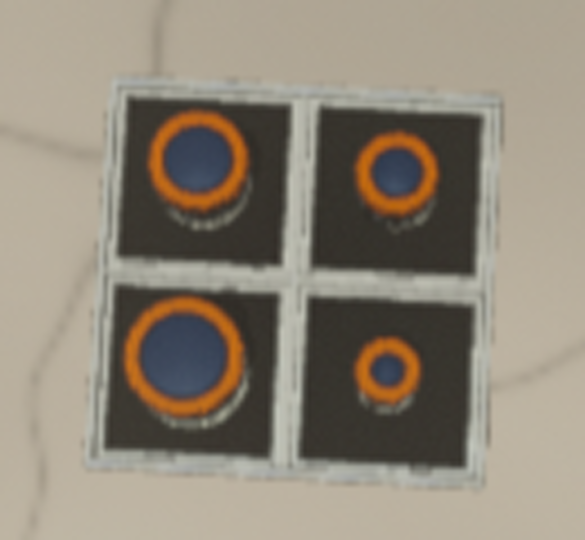

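The last pictures show all four orange groups upright in their own pockets, with glass centres in the top crop at about (197,158), (398,172), (183,355) and (387,370). They sit within about 1.5 mm of their discs, the gripper is clear, and the green ones were not touched.

```bash
python3 -c "
from bench import workorder
print(workorder.sign_off())"
```

```text
the job is handed in; nothing more can be done
None
```

The job is handed in at about 36 s: all four orange lens groups stand upright within about 1.5 mm of their disc centres, and I left the green ones alone; on the first try the widest group came down on a tray divider at about 26 N when a wrist joint hit its range limit, so I lifted it, turned the tool and set it down again.

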